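# Seat one egg tray on the cooker and hold its spring lever level

## Task

Take only the top egg tray off the stack and seat it flat on the red egg cooker, inside the four corner guides, and let go of it. Then press the cooker's spring-loaded lever down with the fingers to half travel, where the arm is level and its tip stands at the green mark, hold it steadily there for a few seconds, and finish while still holding it: do not let go at the end. Leave the other two trays stacked where they are and do not disturb the shaker, spoon or mug.

Things in the scene. Friction and masses are not known exactly. Their poses are not given: they have to be found in the camera images.
- cooker: slim red egg cooker, fixed. Origin on the shelf surface, mid-length. Local y is its long axis: red body 110 mm (x) by 220 mm (y, -70 to +150), 65 mm high, steel hot plate on top at z = 68 mm. The lever sticks out of its -y end. It stands left or right of the robot's middle, turned up to 0.3 rad, lever end always towards -y
- seat (a point): centre of the hot plate's upper face (cooker x 0, y +40, z 68 mm), axes as the cooker's. Four black L-shaped corner guides, 14 mm high, leave an opening 64 (x) by 158 mm (y): 4 mm to spare on each side of a tray. The middle 120 mm of the long sides is open for fingers. A seated tray has its origin here, long axis along local y, either way round
- level_mark (a point): centre of the green band on the white upright post, 64 mm high and 12 by 6 mm, just beyond the lever's tip; z = 55 mm, the height of the lever's hinge. The tip of the arm stands at this band when the lever is level (half travel)
- lever_pad (a point): centre of the upper face of the yellow press pad (32 x 32 mm) on the lever, 58 mm along the arm from the hinge. At rest it slopes, at about z = 78 mm; with the lever level it is horizontal at z = 64 mm, above cooker x 0, y -130 mm; at the lower stop about z = 49 mm. Moves with the lever; its axes are the cooker's when at rest
- lever (a joint): angle (rad) of the black sprung lever, 74 mm long, hinged along the cooker's x axis at cooker y -72, z 55 mm. 0 = at rest, sloping 0.25 rad up towards its tip; grows as it is pressed down; 0.25 = level (half travel); 0.5 = lower stop. Springs back. At the pad it takes about 3 N to start, 7 N when level, 12 N at the stop
- tray_top: top one of three equal white egg trays, 45 to 80 g: panel 56 (local x) by 150 mm (local y), 10 mm thick, three 36 mm holes in a row, four inset feet 8 mm high. Origin under the middle at the feet's underside; panel spans 8 to 18 mm above it. Stacked trays lie 18 mm apart, 8 mm gap between panels; stack top at z = 54 mm. Grip across the 56 mm width at mid-length
- tray_mid: second tray, same as the top one, stays in the stack; origin 18 mm above the shelf surface
- tray_bottom: lowest tray, same, stands on the shelf surface
- shaker: bystander: stainless pepper shaker, 46 mm diameter, 102 mm high; origin at the centre of its foot
- spoon: bystander: white ceramic spoon, 170 mm long, lying flat; origin under its middle, local x along it
- mug: bystander: blue ceramic mug, 76 mm diameter, 85 mm high, handle at its local +y; origin at the centre of its foot
Mind the look-alikes: they are no part of the job. Leave any blue or pink look-alike of the tray_top alone.

How it is judged (in metres and radians):
On the way, in this order (a step that is already met when the one before it is completed fails the run):
1. the top tray is seated on the cooker between the guides and released (horizontal distance between tray_top and seat below 0.008 m and z of tray_top in the frame of seat below 0.003 m and angle between the y axis of tray_top and the y axis of seat, either way round below 0.12 rad and angle between tray_top's own z axis and vertical below 0.05 rad and contact force between the fingers and tray_top below 0.05 N), for 0.2 s.
2. the lever is held level by the fingers for 2 s (value of joint lever between 0.17 and 0.33 rad and contact force between the fingers and lever above 2 N), for 2 s.
At the end, for the whole second after the job is handed in: Fingers still hold the lever within 0.08 rad of level (over 2 N); the top tray lies flat, untouched and at rest on the hot plate inside the guides (8 mm of the seat, at most 3 mm high, 0.12 rad); the other two trays are within 20 mm of where they were (all of step 1 and all of step 2 and linear speed of tray_top below 0.02 m/s and distance of each of tray_mid, tray_bottom from where it was at the start of the episode below 0.02 m); the arm keeps its last pose, push and grip.
It fails at once if the shaker, spoon or mug is moved more than 30 mm (distance of any of shaker, spoon, mug from where it was at the start of the episode above 0.03 m).
It fails at once if the shaker or mug is tipped (angle between any of shaker, mug's own z axis and vertical above 0.5 rad).
It also fails if it takes over 51 s, if anything falls off the work surface, if the arm or the gripper's body presses on something with over 40 N, if the wrist force passes 120 N, or if a joint passes its speed limit or range.

## Robot

A 6-joint arm with a two-finger parallel gripper is mounted at the origin on the work surface. World frame = base frame: x ahead of the robot, y to its left, z up, the work surface at z = 0. Lengths are in m, angles in degrees, forces in N, time in s.
With the tool pointing down it reaches from about 0.4 to 0.825 m from the base axis. Payload 7 kg.
Tool frame: the origin (TCP) lies at the centre of the arm's flange, where the gripper is bolted on; the fingertips stand 178 mm ahead of it and the grasp point (between the pads) lies 159 mm ahead of it (r.tips_ahead is the z of the fingertips in the tool frame, in m); z points along the fingers, y is the line along which they close (so a half turn about z gives the same grasp; the last joint's range is limited). The gripper opens to 88 mm and grips with 3 to 60 N. Pads are 19 mm wide; open, the fingers measure 130 mm over their backs; the gripper's body (78 mm by 193 mm) begins 47 mm behind the grasp point.
Start: joints at [83.944, 20.546, 0.682, 0, -70.136, -16.507], TCP at [0.259, 0.623, 0.405] pointing down, gripper open.
Joint ranges: [-176.03, 176.03], [-82.01, 121.73], [-58.28, 71.71], [-173.87, 95.51], [-174.79, -0.11], [-173.66, 173.66]. Speed limits (degrees/s): [136.94, 136.94, 172.46, 180, 180, 180].

## Interface

Orientations are given as [roll, pitch, yaw] about the fixed x, y, z axes, in that order (R = Rz(yaw) Ry(pitch) Rx(roll)).
In Python, from plant import r gives the robot as it stands. The module is installed in compiled form; this text tells all that it offers.
- The arm moves only by the shell command python3 -m pendant 'ROWS' [FORCE]. ROWS is JSON, a list that holds one entry, the list of rows, each a list of 7 numbers: the shift along the tool's x, y, z in m, then the turn, a rotation vector about the tool's x, y, z in degrees, then the gripper command: -1 is shut, 1 is fully open, values between are in proportion. A call has 1 to 5 rows; each row is the pose to reach, as a shift and turn from the pose commanded when the call began, along the tool's axes at that moment; what a row does not reach only later rows make up. A row lasts 1/10 s, in which the tool goes at most 50 mm and 8.59 degrees, less where a joint would pass 70% of its speed; a pose out of reach is approached as far as the arm can. A call with a gripper value outside its range is refused whole. The fingers move at their own pace and stop on an object; FORCE is the grip in N (left out, the last holds). Time passes only in rows, so rows that repeat a pose let the fingers close. It gives the time, the measured TCP pose, the force, the opening and the grip force at its end, in the units of the state.
- r.get_state(): the state, without advancing time (a new reading comes with each control period).
- r.capture(name): name is "side" or "top" or "wrist"; returns the picture (400x640x3 uint8, red, green, blue); there is no depth.
- r.camera_params(name): a dict with "fx", "fy", "cx", "cy" (pixels), "dist_coeffs" ([k1, k2, p1, p2, k3] as OpenCV has them; the pictures are not rectified), "R" (3x3) and "t" (3): a world point X has camera coordinates R X + t. Camera axes: x right, y down, z forward; pixel columns grow to the right and rows downward; lengths in m; the calibration is good to about 2 mm. A picture is of the moment at which its call begins: read the wrist's pose just before it. camera_params takes no time and is no camera call; for the wrist camera it gives the pose at the moment of the call.
- r.close_job(): hands the job in; it is judged then, once.
The state is a dict: "time_s": time; "joints": joint angles; "qd": joint speeds; "joint_torque": joint torques, N m; "tcp_pos": TCP position; "eef_rot": TCP orientation; "contact_force": force on the tool from outside, world axes, zero at the start; "moment": the same for the moment, N m; "gripper_width": finger opening in m; "gripper_force": force on a finger pad.
Only numpy, scipy, OpenCV 4.12 (cv2) and the standard library are available. Lean on these libraries where they do the work, as an engineer would, in place of code of your own. Each camera call takes 0.05 s, during which the arm holds its last target. There are 200 camera calls.

## Working session

There is one attempt and no reset: what is moved stays moved. The work goes in short steps, Python scripts to look and compute and a shell command to move; the robot and the scene stay as the last step left them, time stands still between calls to the robot, and variables do not carry over. Pictures are saved under pics/ and viewed, at most 10 in all, crops included, and the job is handed in when it is done.

```bash
mkdir -p pics
python3 - <<'E'
from plant import r
import cv2
s=r.get_state(); print({k:s[k] for k in("time_s","tcp_pos","eef_rot","contact_force","gripper_width")})
for n in("top","side"):
    cv2.imwrite(f"pics/{n}0.png",r.capture(n)[:,:,::-1]); p=r.camera_params(n); print(n,p)
E
```

```text
{'time_s': 0.0, 'tcp_pos': array([0.25893885, 0.62313602, 0.40370518]), 'eef_rot': array([ 1.79902234e+02, -7.45069780e-03, -2.25714364e+01]), 'contact_force': array([ 0.40893185, -0.32435668, -0.71475765]), 'gripper_width': 0.08765262043119512}
top {'fx': 476.0893274815947, 'fy': 476.0893274815947, 'cx': 326.9667360432222, 'cy': 207.79293880303996, 'dist_coeffs': array([-0.13916644,  0.        ,  0.        ,  0.        ,  0.        ]), 'R': array([[ 0.01197782, -0.9999073 ,  0.00647559],
       [-0.99190999, -0.0127    , -0.1263063 ],
       [ 0.12637683, -0.00491033, -0.99197015]]), 't': array([-0.11611103,  0.56277994,  1.30825655])}
side {'fx': 432.2023656450561, 'fy': 432.2023656450561, 'cx': 326.86051566321396, 'cy': 200.33740573323303, 'dist_coeffs': array([-0.05323395,  0.        ,  0.        ,  0.        ,  0.        ]), 'R': array([[ 0.90256018, -0.43008645, -0.02026755],
       [-0.24270349, -0.46931711, -0.84902088],
       [ 0.35564047,  0.77121145, -0.52797042]]), 't': array([-0.53575754,  0.16072153,  1.03635273])}
```

View pics/top0.png

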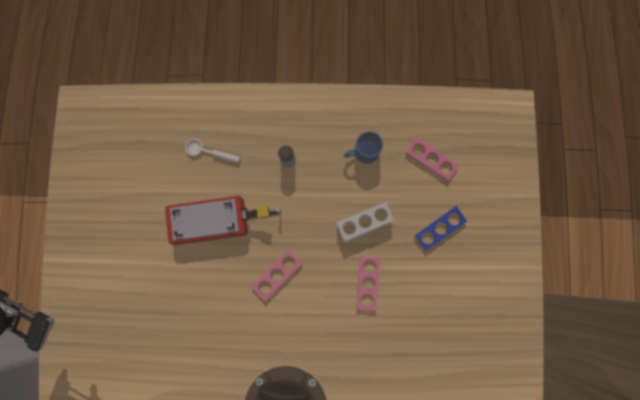

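View pics/side0.png

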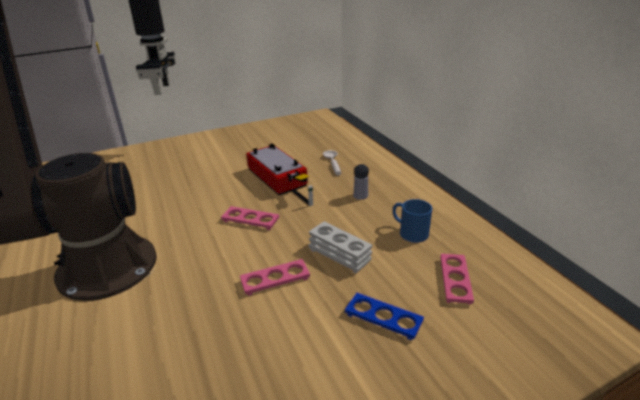

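The top view shows the white stack at about (365,222), the red cooker at (205,219) and the yellow pad at (263,212). The pink and blue look-alikes are separate from these. Next I'll make coarse measurements from this picture.

```bash
cat > h.py <<'E'
import numpy as np, cv2
from plant import r
def ray(p,uv):
    K=np.array([[p["fx"],0,p["cx"]],[0,p["fy"],p["cy"]],[0,0,1]])
    n=cv2.undistortPoints(np.array(uv,float).reshape(-1,1,2),K,p["dist_coeffs"]).reshape(-1,2)
    d=np.c_[n,np.ones(len(n))]@p["R"]; return -p["R"].T@p["t"],d
def plane(p,uv,z):
    c,d=ray(p,uv); return c+d*((z-c[2])/d[:,2])[:,None]
def proj(p,X):
    K=np.array([[p["fx"],0,p["cx"]],[0,p["fy"],p["cy"]],[0,0,1]])
    return cv2.projectPoints(np.array(X,float).reshape(-1,1,3),cv2.Rodrigues(p["R"])[0],p["t"],K,p["dist_coeffs"])[0].reshape(-1,2)
def blob(m,near):
    n,l,st,c=cv2.connectedComponentsWithStats(m.astype(np.uint8))
    i=1+np.argmin(np.hypot(*(c[1:]-near).T)+1e3*(st[1:,4]<30)); return (l==i).astype(np.uint8),c[i],st[i]
E
python3 - <<'E'
from h import *
p=r.camera_params("top"); im=cv2.imread("pics/top0.png"); h=cv2.cvtColor(im,cv2.COLOR_BGR2HSV)
def rect(m,near,z,name):
    b,c,st=blob(m,near); q=cv2.findContours(b,0,2)[0]; q=max(q,key=cv2.contourArea).reshape(-1,2)
    X=plane(p,q,z)[:,:2].astype(np.float32); R=cv2.minAreaRect(X*1000); print(name,c,st,R,)
rect((h[...,1]<60)&(h[...,2]>110),(365,222),.054,"tray")
rect(((h[...,0]<6)|(h[...,0]>174))&(h[...,1]>150),(207,219),.065,"cooker")
rect((h[...,0]>20)&(h[...,0]<32)&(h[...,1]>170)&(h[...,2]>100),(263,212),.078,"pad")
for n,c in(("trayc",(300,180,440,270)),):pass
a=cv2.resize(im[190:250,160:290],None,fx=6,fy=6,interpolation=2);b=cv2.resize(im[190:250,320:450],None,fx=6,fy=6,interpolation=2)
cv2.imwrite("pics/crop.png",cv2.resize(np.vstack([a,b]),(650,600)))
E
```

```text
tray [364.21683968 221.88696655] [337 202  57  40 867] ((524.7743530273438, -214.66342163085938), (61.556846618652344, 154.18511962890625), 23.969951629638672)
cooker [239.88535032 215.33757962] [235 197  10  37 157] ((537.9263305664062, 132.11581420898438), (101.42805480957031, 21.013877868652344), 5.211387634277344)Traceback (most recent call last):
  File "<stdin>", line 8, in <module>
  File "<stdin>", line 4, in rect
  File "h.py", line 14, in blob
    i=1+np.argmin(np.hypot(*(c[1:]-near).T)+1e3*(st[1:,4]<30)); return (l==i).astype(np.uint8),c[i],st[i]
        ~~~~~~~~~^^^^^^^^^^^^^^^^^^^^^^^^^^^^^^^^^^^^^^^^^^^^^
    return _wrapfunc(a, 'argmin', axis=axis, out=out, **kwds)
    return bound(*args, **kwds)
ValueError: attempt to get argmin of an empty sequence
```

```bash
cat >> h.py <<'E'
from scipy.spatial.transform import Rotation as Ro
def go(x,y,z,yaw,roll=180,pitch=0):
    s=r.get_state(); T=Ro.from_euler("xyz",s["eef_rot"],degrees=True); G=Ro.from_euler("xyz",[roll,pitch,yaw],degrees=True)
    d=T.inv().apply(np.array([x,y,z])-s["tcp_pos"]); w=(T.inv()*G).as_rotvec(degrees=True)
    print("t",round(s["time_s"],2),"pos",s["tcp_pos"].round(4),s["eef_rot"].round(2),"F",s["contact_force"].round(2),"w",round(s["gripper_width"],4),"gf",s["gripper_force"])
    print("shift",d.round(4),"turn",w.round(2),"rows>=",round(max(np.linalg.norm(d)/.05,np.linalg.norm(w)/8.59),1))
E
python3 - <<'E'
from h import *
p=r.camera_params("wrist"); s=r.get_state(); T=Ro.from_euler("xyz",s["eef_rot"],degrees=True).as_matrix()
print("cam in tool",T.T@(-p["R"].T@p["t"]-s["tcp_pos"]),"cam axes in tool\n",(p["R"]@T).round(3),p["fx"],p["cx"],p["cy"])
im=cv2.imread("pics/top0.png"); 
t=r.camera_params("top")
print(plane(t,[(166,209),(242,196),(247,235),(172,243),(263,212)],.065)); print(im[220,207],im[217,240],im[212,263],im[200,200])
go(.52,.17,.40,-84)
E
```

```text
cam in tool [7.73607091e-02 4.82878342e-06 2.02912881e-02] cam axes in tool
 [[ 0.001  1.     0.001]
 [-0.958  0.001 -0.287]
 [-0.287 -0.     0.958]] 322.23780298451595 319.83552189120445 191.6381419891785
[[0.55130687 0.34187372 0.065     ]
 [0.5905176  0.12765357 0.065     ]
 [0.48221184 0.11012577 0.065     ]
 [0.45650877 0.31981041 0.065     ]
 [0.54650423 0.06765779 0.065     ]]
[122 119 127] [ 45  53 126] [ 55 122 148] [ 75  97 133]
t 0.1 pos [0.2589 0.6232 0.4038] [ 1.7992e+02 -1.0000e-02 -2.2570e+01] F [-0.13 -0.16 -0.66] w 0.0877 gf 0.0
shift [0.415  0.3183 0.0043] turn [ 7.000e-02 -5.000e-02  6.143e+01] rows>= 10.5
```

```bash
python3 -m pendant '[[[0.415,0.318,0.004,0,0,61.4,1],[0.415,0.318,0.004,0,0,61.4,1],[0.415,0.318,0.004,0,0,61.4,1],[0.415,0.318,0.004,0,0,61.4,1],[0.415,0.318,0.004,0,0,61.4,1]]]'; python3 -c "
from h import *
go(.52,.2,.4,-84)"
```

```text
time_s: 0.6
tcp_pos: [0.3844, 0.4048, 0.4025]
eef_rot: [180.0, -0.0, -65.9]
contact_force: [1.2, -0.3, 1.2]
gripper_width: 0.0876
gripper_force: 0.0
t 0.6 pos [0.3844 0.4048 0.4025] [ 1.7998e+02 -1.0000e-02 -6.5870e+01] F [ 1.21 -0.32  1.18] w 0.0876 gf 0.0
shift [ 0.2424 -0.04    0.0025] turn [ 2.000e-02 -1.000e-02  1.813e+01] rows>= 4.9
```

```bash
python3 -m pendant '[[[0.242,-0.04,0.0025,0,0,18.1,1],[0.242,-0.04,0.0025,0,0,18.1,1],[0.242,-0.04,0.0025,0,0,18.1,1],[0.242,-0.04,0.0025,0,0,18.1,1],[0.242,-0.04,0.0025,0,0,18.1,1]]]'; python3 -m pendant '[[[0,0,0,0,0,0,1],[0,0,0,0,0,0,1]]]'
python3 - <<'E'
from h import *
import pickle
p=r.camera_params("wrist"); im=r.capture("wrist")[:,:,::-1]; cv2.imwrite("pics/w1.png",im); pickle.dump(p,open("w1.pkl","wb")); go(.52,.2,.4,-84)
E
```

```text
time_s: 1.1
tcp_pos: [0.5212, 0.2009, 0.4002]
eef_rot: [180.0, 0.0, -83.6]
contact_force: [-0.2, 1.2, 1.0]
gripper_width: 0.0876
gripper_force: 0.0
time_s: 1.3
tcp_pos: [0.521, 0.2019, 0.3998]
eef_rot: [180.0, -0.0, -83.8]
contact_force: [0.2, 1.0, 0.1]
gripper_width: 0.0875
gripper_force: 0.0
t 1.35 pos [0.5205 0.2027 0.3999] [ 1.7996e+02 -1.0000e-02 -8.3710e+01] F [ 0.02  0.21 -0.85] w 0.0878 gf 0.0
shift [ 0.0027  0.0008 -0.0001] turn [ 0.04 -0.01  0.29] rows>= 0.1
```

View pics/w1.png

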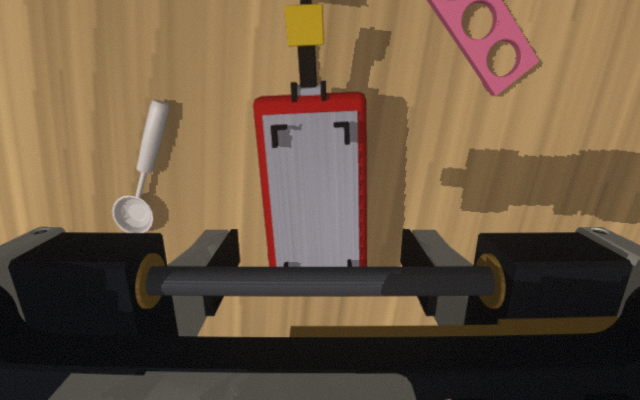

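The wrist picture shows the cooker: the lever-end guides at about (278,133) and (344,130), the pad at (304,25), and the far guides at (292,265) and (350,263), partly hidden. I'll zoom in for the corners.

Run:
```python
import cv2,numpy as np
im=cv2.imread("pics/w1.png")
a=cv2.resize(im[80:150,250:380],None,fx=6,fy=6,interpolation=cv2.INTER_CUBIC)
b=cv2.resize(im[245:275,250:380],None,fx=6,fy=6,interpolation=cv2.INTER_CUBIC)
cv2.imwrite("pics/w1c.png",np.vstack([a,b])[:600])
```

```text
(no output)
```

View pics/w1c.png

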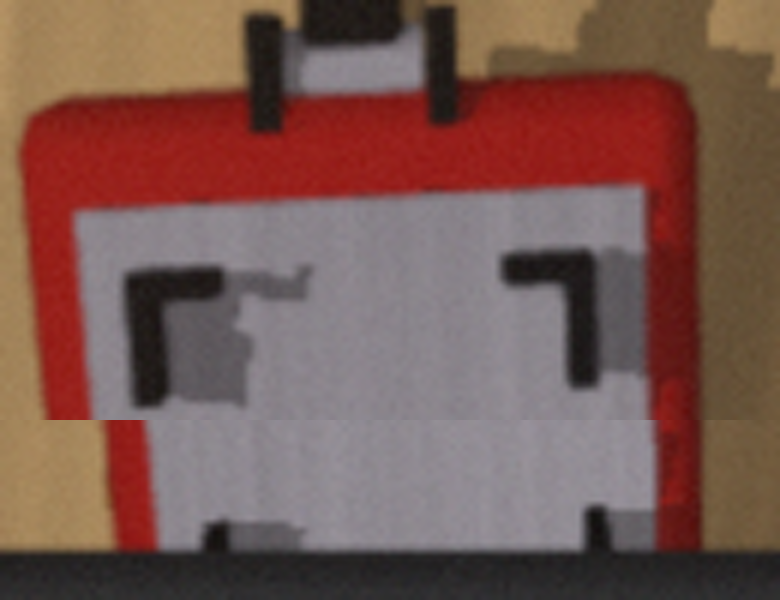

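Run:
```python
from h import *
import pickle
p=pickle.load(open("w1.pkl","rb")); im=cv2.imread("pics/w1.png"); h=cv2.cvtColor(im,cv2.COLOR_BGR2HSV)
f=lambda u,v:((u+.5)/6+249.5,(v+.5)/6+79.5)
f2=lambda u,v:((u+.5)/6+249.5,(v-420+.5)/6+244.5)
A,B=plane(p,[f(150,403),f(583,385)],.082); C,D=plane(p,[f2(217,522),f2(597,508)],.068)
OL,OR=plane(p,[f(127,270),f(595,250)],.082)
P=plane(p,[f(75,210),f(645,186)],.068)
m=(h[...,0]>18)&(h[...,0]<34)&(h[...,1]>200)&(h[...,2]>120); b,c,st=blob(m,(304,25)); pad=plane(p,[c],.078)[0]
for n,v in dict(A=A,B=B,C=C,D=D,OL=OL,OR=OR,P0=P[0],P1=P[1],pad=pad).items(): print(n,(v*1000).round(1))
print(st,"AB",np.linalg.norm(A-B),"OLOR",np.linalg.norm(OL-OR))
seat=(A+B+C+D)[:2]/4
print("seat",seat,"leg gap",np.linalg.norm((A+B-C-D)[:2])/2)
ya=lambda v:np.degrees(np.arctan2(-v[0],v[1]))
print("yaw",ya((C+D-A-B)/2),ya(seat-pad[:2]),ya(C-A),ya(D-B),"x-yaw",np.degrees(np.arctan2(*(OL-OR)[[1,0]])),np.degrees(np.arctan2(*(P[0]-P[1])[[1,0]])),"seat-pad",np.linalg.norm(seat-pad[:2]))
go(.5,-.15,.4,-66)
```

```text
A [565.6 174.8  82. ]
B [499.5 164.8  82. ]
C [546.7 300.   68. ]
D [479.  289.8  68. ]
OL [570.5 155.   82. ]
OR [500.4 144.3  82. ]
P0 [581.2 148.   68. ]
P1 [492.5 134.6  68. ]
pad [548.5  68.   78. ]
[ 286    5   37   41 1261] AB 0.0668332462867535 OLOR 0.07089625893243776
seat [0.52268536 0.23234536] leg gap 0.1266474902225072
yaw 8.949900266720986 8.93983178385716 8.579674629230414 9.31997989259656 x-yaw 8.654866843595212 8.598810989643848 seat-pad 0.16641041231571063
t 1.35 pos [0.5205 0.2027 0.3999] [ 1.7996e+02 -1.0000e-02 -8.3710e+01] F [ 0.02  0.21 -0.85] w 0.0878 gf 0.0
shift [ 0.3484  0.0591 -0.    ] turn [  0.04  -0.   -17.71] rows>= 7.1
```

```bash
python3 -m pendant '[[[0.386,0.056,0,0,0,-17.7,1],[0.386,0.056,0,0,0,-17.7,1],[0.386,0.056,0,0,0,-17.7,1],[0.386,0.056,0,0,0,-17.7,1],[0.386,0.056,0,0,0,-17.7,1]]]'; python3 -c "
from h import *
go(.513,-.188,.4,-66)"
```

```text
time_s: 1.85
tcp_pos: [0.5119, -0.0442, 0.4005]
eef_rot: [-180.0, -0.0, -65.8]
contact_force: [1.9, 0.2, -0.3]
gripper_width: 0.0875
gripper_force: 0.0
t 1.85 pos [ 0.5119 -0.0442  0.4005] [-179.96   -0.    -65.76] F [ 1.86  0.21 -0.35] w 0.0875 gf 0.0
shift [0.1316 0.0581 0.0005] turn [-0.04 -0.    0.24] rows>= 2.9
```

```bash
python3 -m pendant '[[[0.131,0.058,0,0,0,0,1],[0.131,0.058,0,0,0,0,1],[0.131,0.058,0,0,0,0,1],[0.131,0.058,0,0,0,0,1],[0.131,0.058,0,0,0,0,1]]]'>/dev/null
python3 - <<'E'
from h import *
import pickle
p=r.camera_params("wrist"); im=r.capture("wrist")[:,:,::-1]; cv2.imwrite("pics/w2.png",im); pickle.dump(p,open("w2.pkl","wb")); go(.525,-.215,.4,-66)
h=cv2.cvtColor(im,cv2.COLOR_BGR2HSV); m=(h[...,1]<50)&(h[...,2]>100); m[235:]=0
cv2.imwrite("pics/w2c.png",cv2.resize(im[0:240,200:460],None,fx=2.5,fy=2.5,interpolation=2))
b,c,st=blob(m,(320,130)); print(c,st)
q=max(cv2.findContours(b,0,2)[0],key=cv2.contourArea).reshape(-1,2)
print(cv2.minAreaRect((plane(p,q,.054)[:,:2]*1000).astype(np.float32)))
E
```

```text
t 2.4 pos [ 0.5131 -0.1863  0.4001] [ 1.7999e+02  2.0000e-02 -6.5900e+01] F [-0.73  0.27 -0.58] w 0.0875 gf 0.0
shift [0.0311 0.0008 0.    ] turn [0.01 0.02 0.1 ] rows>= 0.6
[319.64208168 139.73462002] [ 292   64   58  149 5803]
((525.8135986328125, -215.52479553222656), (56.86465072631836, 149.2139434814453), 23.894933700561523)
```

View pics/w2c.png

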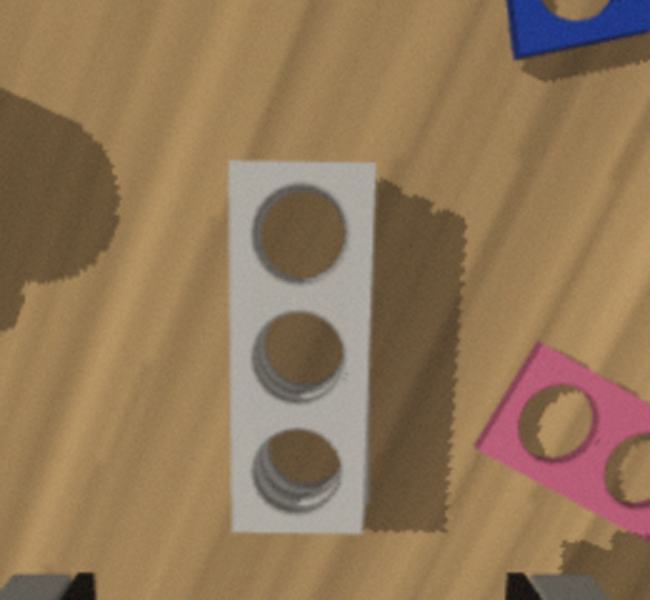

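Tray centre is (0.5258, -0.2155), yaw 23.9°, and the measured size of 56.9 x 149.2 mm matches. In the picture the top tray sits square on the stack.

```bash
python3 -m pendant '[[[0.0318,0,0.05,0,0,0.1,1],[0.0318,0,0.10,0,0,0.1,1],[0.0318,0,0.15,0,0,0.1,1],[0.0318,0,0.15,0,0,0.1,1],[0.0318,0,0.15,0,0,0.1,1]]]'>/dev/null; python3 -c "
from h import *
go(.5258,-.2155,.219,-66.1)"
```

```text
t 2.9 pos [ 0.5262 -0.2148  0.2497] [ 1.7983e+02  7.0000e-02 -6.5890e+01] F [0.97 0.15 0.24] w 0.0876 gf 0.0
shift [0.0005 0.0006 0.0307] turn [0.17 0.07 0.21] rows>= 0.6
```

```bash
python3 -m pendant '[[[0.0005,0.0005,0.031,0,0,0.2,1],[0.0005,0.0005,0.031,0,0,0.2,1],[0.0005,0.0005,0.031,0,0,0.2,1],[0.0005,0.0005,0.031,0,0,0.2,1]]]'>/dev/null; python3 -c "
from h import *
go(.5258,-.2155,.219,-66.1)"
```

```text
t 3.3 pos [ 0.5267 -0.2167  0.2218] [-1.7983e+02 -1.1000e-01 -6.6170e+01] F [ 0.11 -0.64  0.26] w 0.0876 gf 0.0
shift [-0.0014  0.0003  0.0028] turn [-0.17 -0.11 -0.07] rows>= 0.1
```

```bash
python3 -m pendant '[[[0,0,0.0005,0,0,0,1],[0,0,0.0005,0,0,0,1]]]'>/dev/null; python3 -c "
from h import *
go(.5258,-.2155,.219,-66.1)"
```

```text
t 3.5 pos [ 0.5259 -0.2169  0.2199] [-1.7991e+02 -5.0000e-02 -6.6230e+01] F [-1.33  0.29  0.56] w 0.0877 gf 0.0
shift [-0.0013 -0.0005  0.0009] turn [-0.09 -0.05 -0.13] rows>= 0.0
```

```bash
python3 -m pendant '[[[0,0,0.0005,0,0,0,-1],[0,0,0.0005,0,0,0,-1],[0,0,0.0005,0,0,0,-1],[0,0,0.0005,0,0,0,-1],[0,0,0.0005,0,0,0,-1]]]' 12; python3 -m pendant '[[[0,0,0,0,0,0,-1],[0,0,0,0,0,0,-1]]]'; python3 -c "
from h import *
go(.5258,-.2155,.219,-66.1)"
```

```text
time_s: 4.0
tcp_pos: [0.5257, -0.2169, 0.2182]
eef_rot: [180.0, 0.0, -66.2]
contact_force: [0.5, 0.2, -0.6]
gripper_width: 0.0556
gripper_force: 12.0
time_s: 4.2
tcp_pos: [0.5256, -0.2169, 0.2182]
eef_rot: [180.0, 0.0, -66.2]
contact_force: [1.0, -0.2, -1.2]
gripper_width: 0.0556
gripper_force: 12.0
t 4.2 pos [ 0.5256 -0.2169  0.2182] [179.99   0.   -66.24] F [ 1.01 -0.24 -1.18] w 0.0556 gf 11.985960602760315
shift [-0.0012 -0.0007 -0.0008] turn [ 0.01  0.   -0.14] rows>= 0.0
```

```bash
python3 -m pendant '[[[0,0,-0.01,0,0,0,-1],[0,0,-0.03,0,0,0,-1],[0,0,-0.06,0,0,0,-1],[0,0,-0.1,0,0,0,-1],[0,0,-0.1,0,0,0,-1]]]'
python3 - <<'E'
from h import *
import pickle
p=r.camera_params("wrist"); w=r.capture("wrist")[:,:,::-1]; s=r.capture("side")[:,:,::-1]
pickle.dump(p,open("w3.pkl","wb")); cv2.imwrite("pics/w3full.png",w)
a=cv2.resize(s[130:290,270:430],(600,600)); cv2.imwrite("pics/w3.png",np.hstack([a[::2,::2],cv2.resize(w[:300,160:460],(300,300))]))
go(.5223,.2321,.320,-81.15)
E
```

```text
time_s: 4.7
tcp_pos: [0.5273, -0.2173, 0.3246]
eef_rot: [-179.6, -0.3, -66.2]
contact_force: [1.3, -0.1, -0.8]
gripper_width: 0.0558
gripper_force: 12.0
t 4.8 pos [ 0.5257 -0.2168  0.32  ] [-1.7984e+02 -7.0000e-02 -6.6240e+01] F [-1.09  0.5  -1.05] w 0.0558 gf 11.986284703016281
shift [-4.122e-01 -1.778e-01 -1.000e-04] turn [-0.17 -0.05 14.91] rows>= 9.0
```

View pics/w3.png

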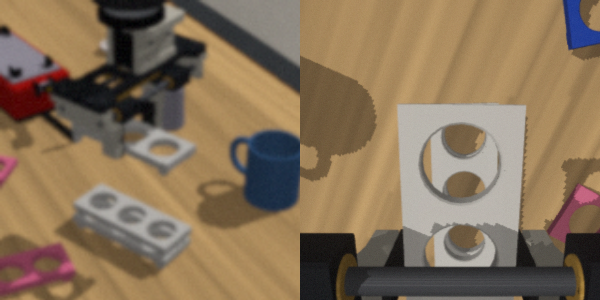

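One tray is lifted level, and two remain neatly stacked. Next I'll measure the tray's offset along the fingers from its front edge.

```bash
python3 -m pendant '[[[-0.01,-0.004,0,0,0,1,-1],[-0.05,-0.0215,0,0,0,5,-1],[-0.095,-0.041,0,0,0,10,-1],[-0.14,-0.0605,0,0,0,15,-1],[-0.185,-0.08,0,0,0,15,-1]]]' >/dev/null
python3 - <<'E'
from h import *
import pickle
p=pickle.load(open("w3.pkl","rb")); im=cv2.imread("pics/w3full.png"); h=cv2.cvtColor(im,cv2.COLOR_BGR2HSV)
T=Ro.from_euler("xyz",[-179.84,-.07,-66.24],degrees=True); t=np.array([.5257,-.2168,.320])
m=(h[...,1]<50)&(h[...,2]>100); m[222:]=0
ed=[(u,np.where(m[:,u])[0].min()-.5) for u in range(268,380,8)]
X=T.inv().apply(plane(p,ed,.320-.1822+.018)-t); print((X*1000).round(1).tolist())
L=[(np.where(m[v,200:440])[0].min()+199.5,v) for v in (120,150,180)];R=[(np.where(m[v,200:440])[0].max()+200.5,v) for v in(120,150,180)]
print((T.inv().apply(plane(p,L+R,.1558)-t)*1000).round(1).tolist())
go(.5223,.2321,.320,-81.15)
E
```

```text
[[75.7, -25.5, 164.4], [75.7, -21.9, 164.4], [75.7, -18.3, 164.3], [75.7, -14.7, 164.3], [75.7, -11.1, 164.3], [75.7, -7.5, 164.3], [75.7, -4.0, 164.3], [75.7, -0.4, 164.3], [75.7, 3.2, 164.3], [76.2, 6.8, 164.3], [76.2, 10.3, 164.3], [76.2, 13.9, 164.3], [75.3, 17.5, 164.2], [75.4, 21.1, 164.2]]
[[68.4, -30.5, 164.4], [54.7, -30.7, 164.4], [40.3, -30.5, 164.3], [68.6, 27.1, 164.2], [54.9, 26.9, 164.2], [40.5, 26.8, 164.2]]
t 5.3 pos [ 0.5234 -0.0138  0.3173] [ 1.7989e+02 -1.0000e-02 -8.1450e+01] F [1.35 0.97 0.13] w 0.056 gf 11.985117048025131
shift [-0.2433 -0.0354 -0.0028] turn [ 0.11 -0.01 -0.3 ] rows>= 4.9
```

```bash
python3 -m pendant '[[[-0.05,-0.007,0,0,0,-0.2,-1],[-0.1,-0.0145,0,0,0,-0.3,-1],[-0.15,-0.022,0,0,0,-0.3,-1],[-0.195,-0.0285,0,0,0,-0.3,-1],[-0.235,-0.0345,0,0,0,-0.3,-1]]]' >/dev/null;  python3 -m pendant '[[[0,0,0,0,0,0,-1],[0,0,0,0,0,0,-1]]]'; python3 -c "
from h import *
go(.5224,.2313,.284,-81.15)"
```

```text
time_s: 6.0
tcp_pos: [0.5219, 0.223, 0.3169]
eef_rot: [179.9, -0.1, -80.8]
contact_force: [-0.6, -0.5, -0.6]
gripper_width: 0.0556
gripper_force: 12.0
t 6.0 pos [0.5219 0.223  0.3169] [ 1.7986e+02 -7.0000e-02 -8.0830e+01] F [-0.63 -0.51 -0.64] w 0.0556 gf 11.98625385761261
shift [-0.0082 -0.0019  0.0329] turn [ 0.14 -0.07  0.32] rows>= 0.7
```

```bash
python3 -m pendant '[[[-0.008,-0.002,0.01,0.1,0,-0.2,-1],[-0.008,-0.002,0.033,0.1,0,-0.2,-1],[-0.008,-0.002,0.033,0.1,0,-0.2,-1],[-0.008,-0.002,0.033,0.1,0,-0.2,-1],[-0.008,-0.002,0.033,0.1,0,-0.2,-1]]]' >/dev/null;  python3 -m pendant '[[[0,0,0,0,0,0,-1],[0,0,0,0,0,0,-1],[0,0,0,0,0,0,-1]]]' >/dev/null
python3 - <<'E'
from h import *
import pickle
go(.5224,.2313,.284,-81.15)
p=r.camera_params("wrist"); w=r.capture("wrist")[:,:,::-1]
pickle.dump((p,r.get_state()),open("w4.pkl","wb")); cv2.imwrite("pics/w4full.png",w)
cv2.imwrite("pics/w4.png",cv2.resize(w[40:240,220:420],(600,600),interpolation=2))
E
```

```text
t 6.8 pos [0.5234 0.2304 0.2857] [-1.7986e+02  3.0000e-02 -8.0740e+01] F [-0.98  0.54 -0.81] w 0.0559 gf 11.986328959465027
shift [-0.001   0.0008  0.0017] turn [-0.14  0.03  0.41] rows>= 0.1
```

View pics/w4.png

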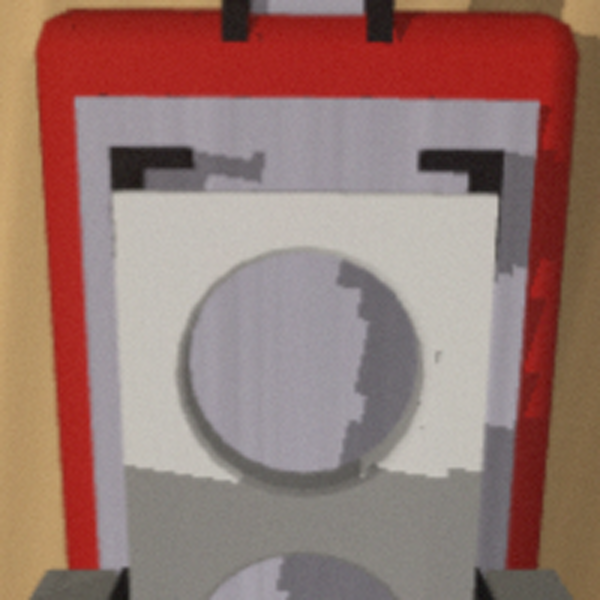

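The picture shows the tray hovering over the plate. Its front corners are at crop (113,194) and (497,192), and the guides' inner corners are at (145,168) and (470,170). I'll compute both in the tool frame.

Run:
```python
from h import *
import pickle
p,s=pickle.load(open("w4.pkl","rb")); T=Ro.from_euler("xyz",s["eef_rot"],degrees=True); t=s["tcp_pos"]; print(t,s["eef_rot"])
f=lambda a:[((u+.5)/3+219.5,(v+.5)/3+39.5) for u,v in a]
g=lambda a,z:(T.inv().apply(plane(p,f(a),z)-t)*1000).round(1)
tr=g([(113,195),(497,193)],t[2]-.1642); print("tray front",tr.tolist(),tr.mean(0))
gi=g([(110,148),(504,151)],.082); print("guide outer",gi.tolist(),gi.mean(0))
gn=g([(145,168),(470,170)],.082); print("guide inner",gn.tolist(),gn.mean(0))
pl=g([(75,98),(540,101)],.068); print("plate",pl.tolist(),pl.mean(0))
```

```text
[0.52332066 0.23040576 0.28562926] [-1.79869500e+02  1.94780131e-02 -8.07355011e+01]
tray front [[73.5, -27.1, 164.2], [73.8, 28.3, 164.1]] [ 73.65   0.6  164.15]
guide outer [[80.7, -34.6, 203.7], [80.3, 37.0, 203.5]] [ 80.5   1.2 203.6]
guide inner [[77.2, -28.4, 203.7], [76.9, 30.9, 203.5]] [ 77.05   1.25 203.6 ]
plate [[90.3, -43.6, 217.7], [89.9, 46.3, 217.5]] [ 90.1    1.35 217.6 ]
```

```bash
python3 -m pendant '[[[-0.0007,0.0005,0.005,0,0,0.4,-1],[-0.0007,0.0005,0.015,0,0,0.4,-1],[-0.0007,0.0005,0.022,0,0,0.4,-1],[-0.0007,0.0005,0.027,0,0,0.4,-1],[-0.0007,0.0005,0.027,0,0,0.4,-1]]]' >/dev/null;  python3 -m pendant '[[[0,0,0,0,0,0,-1],[0,0,0,0,0,0,-1],[0,0,0,0,0,0,-1]]]' >/dev/null
python3 - <<'E'
from h import *
go(.5227,.2315,.2502,-81.15)
E
```

```text
t 7.65 pos [0.5229 0.2311 0.2586] [-1.7987e+02  2.0000e-02 -8.1130e+01] F [-0.95  0.09 -1.12] w 0.0556 gf 11.986366957426071
shift [-0.0004  0.0001  0.0084] turn [-0.13  0.02  0.02] rows>= 0.2
```

```bash
python3 -m pendant '[[[0,0,0.002,0,0,0,-1],[0,0,0.004,0,0,0,-1],[0,0,0.006,0,0,0,-1],[0,0,0.0075,0,0,0,-1],[0,0,0.0075,0,0,0,-1]]]';  python3 -m pendant '[[[0,0,0,0,0,0,-1],[0,0,0,0,0,0,-1],[0,0,0,0,0,0,-1]]]'
python3 - <<'E'
from h import *
go(.5227,.2315,.2502,-81.15)
E
```

```text
time_s: 8.15
tcp_pos: [0.5227, 0.231, 0.2504]
eef_rot: [-179.9, -0.0, -81.1]
contact_force: [-0.3, -0.3, -0.0]
gripper_width: 0.0558
gripper_force: 12.0
time_s: 8.45
tcp_pos: [0.5228, 0.2311, 0.2508]
eef_rot: [-179.9, 0.0, -81.1]
contact_force: [0.1, 0.3, -0.9]
gripper_width: 0.056
gripper_force: 12.0
t 8.45 pos [0.5228 0.2311 0.2508] [-179.89    0.    -81.13] F [ 0.11  0.3  -0.87] w 0.056 gf 11.986157298088074
shift [-0.0004 -0.      0.0006] turn [-0.11  0.    0.02] rows>= 0.0
```

```bash
python3 -m pendant '[[[0,0,0.0005,0,0,0,-1],[0,0,0.001,0,0,0,-1],[0,0,0.001,0,0,0,-1],[0,0,0.001,0,0,0,-1]]]'
```

```text
time_s: 8.85
tcp_pos: [0.5228, 0.2311, 0.2502]
eef_rot: [-179.9, 0.0, -81.1]
contact_force: [-1.7, -0.8, 5.8]
gripper_width: 0.0558
gripper_force: 12.0
```

```bash
python3 -m pendant '[[[0,0,0,0,0,0,0.6],[0,0,0,0,0,0,0.8],[0,0,0,0,0,0,1],[0,0,0,0,0,0,1],[0,0,0,0,0,0,1]]]';  python3 -m pendant '[[[0,0,-0.01,0,0,0,1],[0,0,-0.04,0,0,0,1],[0,0,-0.08,0,0,0,1],[-0.0,0,-0.12,0,0,0,1],[0,0,-0.12,0,0,0,1]]]'
python3 - <<'E'
from h import *
import pickle
p=r.camera_params("wrist"); w=r.capture("wrist")[:,:,::-1]; s=r.capture("side")[:,:,::-1]
pickle.dump((p,r.get_state()),open("w5.pkl","wb")); cv2.imwrite("pics/w5full.png",w)
cv2.imwrite("pics/w5.png",np.hstack([cv2.resize(w[0:240,220:420],(500,600),interpolation=2),cv2.resize(s[130:250,230:290],(300,600),interpolation=2)]))
go(.5475,.0711,.35,-81.15)
E
```

```text
time_s: 9.35
tcp_pos: [0.5228, 0.231, 0.2496]
eef_rot: [-179.9, -0.0, -81.1]
contact_force: [0.2, -0.2, 0.1]
gripper_width: 0.0864
gripper_force: 0.0
time_s: 9.85
tcp_pos: [0.5239, 0.2317, 0.3768]
eef_rot: [-179.3, 0.2, -81.1]
contact_force: [0.3, 0.4, -0.1]
gripper_width: 0.0878
gripper_force: 0.0
t 9.95 pos [0.5225 0.231  0.3717] [-1.7974e+02  1.2000e-01 -8.1130e+01] F [-0.35 -0.47 -0.68] w 0.0877 gf 0.0
shift [1.619e-01 1.000e-04 2.130e-02] turn [-0.26  0.12  0.01] rows>= 3.3
```

View pics/w5.png

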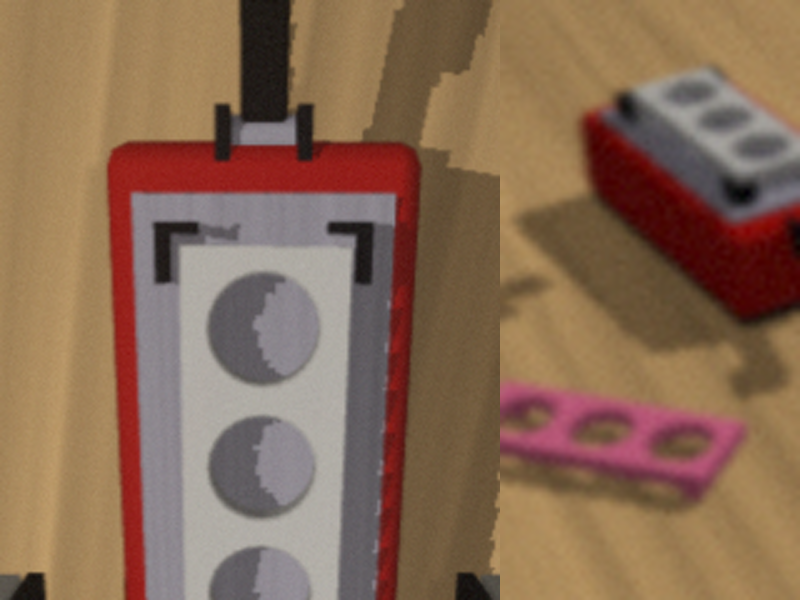

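The tray lies flat inside the guides with clearance all round. Next I'll close the fingers and move above the lever pad.

```bash
python3 -m pendant '[[[0.045,0,0,0,0,0,-1],[0.09,0,0,0,0,0,-1],[0.135,0,0,0,0,0,-1],[0.168,0,0.02,0,0,0,-1],[0.168,0,0.06,0,0,0,-1]]]' 5 >/dev/null;  python3 -m pendant '[[[0,0,0,0,0,0,-1],[0,0,0,0,0,0,-1],[0,0,0,0,0,0,-1]]]' >/dev/null
python3 - <<'E'
from h import *
go(.5483,.0648,.242,-81.15)
E
```

```text
t 10.75 pos [0.5491 0.0658 0.3111] [-1.7982e+02 -1.0000e-02 -8.1060e+01] F [0.12 0.29 0.78] w 0.0289 gf 0.0
shift [0.0009 0.0012 0.0691] turn [-0.18 -0.01  0.09] rows>= 1.4
```

```bash
python3 -m pendant '[[[0.001,0.001,0.01,0,0,0,-1],[0.001,0.001,0.025,0,0,0,-1],[0.001,0.001,0.043,0,0,0,-1],[0.001,0.001,0.043,0,0,0,-1],[0.001,0.001,0.043,0,0,0,-1]]]' >/dev/null;  python3 -m pendant '[[[0,0,0,0,0,0,-1],[0,0,0,0,0,0,-1]]]' >/dev/null
python3 - <<'E'
from h import *
go(.5483,.0648,.242,-81.15)
E
```

```text
t 11.45 pos [0.5481 0.0641 0.2677] [-1.7981e+02  2.0000e-02 -8.1120e+01] F [ 0.39 -0.63 -1.27] w 0.0005 gf 0.0
shift [-0.0006 -0.0002  0.0257] turn [-0.19  0.02  0.03] rows>= 0.5
```

Fingers are shut and above the pad. I'll press gradually.

```bash
python3 -m pendant '[[[0,0,0.006,0,0,0,-1],[0,0,0.012,0,0,0,-1],[0,0,0.018,0,0,0,-1],[0,0,0.022,0,0,0,-1],[0,0,0.025,0,0,0,-1]]]' ;  python3 -m pendant '[[[0,0,0,0,0,0,-1],[0,0,0,0,0,0,-1],[0,0,0,0,0,0,-1]]]' >/dev/null
python3 - <<'E'
from h import *
go(.5483,.0648,.242,-81.15)
s=r.capture("side")[:,:,::-1]; cv2.imwrite("pics/s6.png",cv2.resize(s[140:240,230:350],(720,600),interpolation=2))
E
```

```text
time_s: 11.95
tcp_pos: [0.5482, 0.0634, 0.2417]
eef_rot: [-179.9, -0.1, -81.1]
contact_force: [0.1, -6.0, 9.0]
gripper_width: 0.0007
gripper_force: 4.4
t 12.25 pos [0.5482 0.0634 0.2421] [-1.7988e+02 -6.0000e-02 -8.1120e+01] F [-0.53 -5.57  8.35] w 0.0009 gf 4.034970321436049
shift [-0.0014 -0.0003  0.0001] turn [-0.12 -0.06  0.03] rows>= 0.0
```

View pics/s6.png

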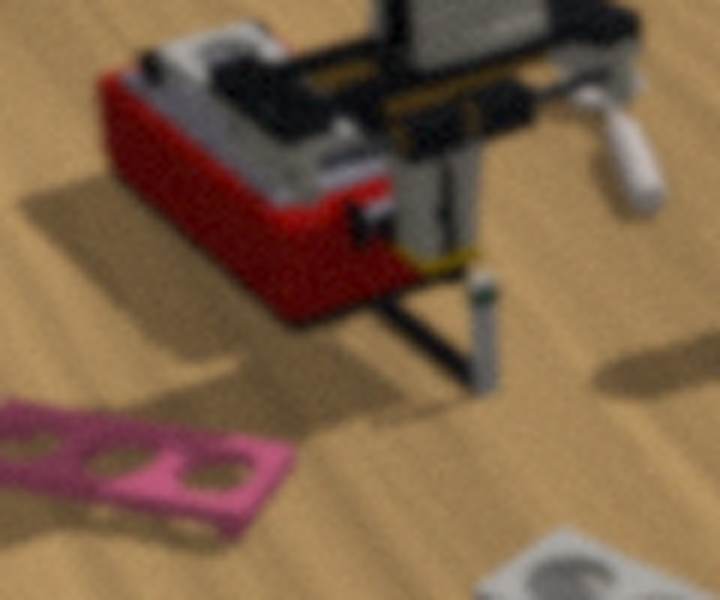

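The yellow pad is under the fingertips, and the lever tip at (470,278) is at the green band at (485,290). The tip height is 64 mm, and the force of 8.4 N fits a level lever. I'll hold here.

```bash
Z='[[[0,0,0,0,0,0,-1],[0,0,0,0,0,0,-1],[0,0,0,0,0,0,-1],[0,0,0,0,0,0,-1],[0,0,0,0,0,0,-1]]]'
python3 -m pendant '[[[0,0,0,0,0,0,-1],[0,0,0,0,0,0,-1],[0,0,0,0,0,0,-1],[0,0,0,0,0,0,-1],[0,0,0,0,0,0,-1]]]' >/dev/null
python3 -m pendant '[[[0,0,0,0,0,0,-1],[0,0,0,0,0,0,-1],[0,0,0,0,0,0,-1],[0,0,0,0,0,0,-1],[0,0,0,0,0,0,-1]]]' >/dev/null
python3 -m pendant '[[[0,0,0,0,0,0,-1],[0,0,0,0,0,0,-1],[0,0,0,0,0,0,-1],[0,0,0,0,0,0,-1],[0,0,0,0,0,0,-1]]]' >/dev/null
python3 -m pendant '[[[0,0,0,0,0,0,-1],[0,0,0,0,0,0,-1],[0,0,0,0,0,0,-1],[0,0,0,0,0,0,-1],[0,0,0,0,0,0,-1]]]' >/dev/null
python3 -m pendant '[[[0,0,0,0,0,0,-1],[0,0,0,0,0,0,-1],[0,0,0,0,0,0,-1],[0,0,0,0,0,0,-1],[0,0,0,0,0,0,-1]]]' >/dev/null
python3 -m pendant '[[[0,0,0,0,0,0,-1],[0,0,0,0,0,0,-1],[0,0,0,0,0,0,-1],[0,0,0,0,0,0,-1],[0,0,0,0,0,0,-1]]]'
python3 -c "
from plant import r
s=r.get_state(); print(s['tcp_pos'],s['contact_force'])
print(r.close_job())"
```

```text
time_s: 15.3
tcp_pos: [0.5482, 0.0634, 0.2421]
eef_rot: [-179.9, -0.1, -81.1]
contact_force: [1.6, -5.0, 9.0]
gripper_width: 0.0005
gripper_force: 4.0
[0.54818514 0.06337764 0.24213699] [ 1.62647421 -5.01583416  9.02677969]
the job is handed in; nothing more can be done
None
```

The top tray is seated inside the guides and released, and I handed the job in at 15.3 s with the fingers still holding the lever level after about 3 s at roughly 9 N; the hand-in returned no verdict.

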